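# Load the battery test cells into their carrier

### The arm

A 7-joint arm with a two-finger parallel gripper is mounted at the origin on the work surface. World frame = base frame: x ahead of the robot, y to its left, z up, the work surface at z = 0. Lengths are in m, angles in rad, forces in N, time in s.
With the tool pointing down it reaches from about 0.4 to 0.925 m from the base axis. Payload 5.6 kg.
Tool frame: the origin (TCP) lies at the very end of the fingers, on their centre line; the grasp point (between the pads) lies 19 mm behind it (r.grip_depth is the distance from the TCP to the grasp point, in m); z points along the fingers, y is the line along which they close (so a half turn about z gives the same grasp; the last joint's range is limited). The gripper opens to 85 mm and grips with 20 to 120 N. Pads are 22 mm wide; open, the fingers measure 114 mm over their backs; the gripper's body (76 mm by 85 mm) begins 54 mm behind the grasp point. The pads swing forward as they close: fully open they stand 13 mm farther back than shut.
Start: joints at [1.111, 0.468, -0.012, 1.603, 0.006, 1.071, -0.056], TCP at [0.263, -0.594, 0.231] pointing down, gripper open.
Joint ranges: [-2.53, 2.53], [-0.31, 2.02], [-1.57, 1.55], [0.28, 2.44], [-1.29, 4.43], [0.15, 1.84], [-2.92, 2.92]. Speed limits (rad/s): [2.57, 2.57, 3.14, 3.14, 3.14, 3.14, 3.14].

### API

Orientations are given as a unit quaternion [x, y, z, w].
In Python, from cell import r gives the robot as it stands. Calls block until the motion is done:
- r.move_ptp(position, orientation): joint-space move of the TCP to a pose.
- r.servo_line(position, frame=None, v=0.15): straight line of the TCP; frame=None keeps the orientation; v is the mean speed in m/s.
- r.goto_joints(angles): joint-space move.
- r.command_gripper(opening, effort=None): finger opening in m; effort is the grip in N (None keeps the last); returns when the fingers have stopped.
- r.wait(seconds).
- r.ik(position, orientation): joint angles nearest the present ones, or None.
- r.observe(): the state.
- r.get_image(name): name is "side" or "top"; returns the picture (384x512x3 uint8, red, green, blue); there is no depth.
- r.calibration(name): a dict with "vertical_fov" (degrees; the focal length in pixels is half the picture's height over the tangent of half this angle, whatever the lens; pixels are square), "cx", "cy" (the principal point, pixels), "R" (3x3) and "t" (3): a world point X has camera coordinates R X + t. Camera axes: x right, y down, z forward; pixel columns grow to the right and rows downward; lengths in m; the calibration is good to about 2 mm. A picture is of the moment at which its call begins. calibration takes no time and is no camera call.
A pose or a line that the arm cannot do raises r.MotionError and nothing moves.
- r.hand_in(): hands the job in; it is judged then, once.
The state is a dict: "time_s": time; "qpos": joint angles; "joint_velocities": joint speeds; "joint_torque": joint torques, N m; "position": TCP position; "tcp_rot": TCP orientation; "wrist_force": force on the tool from outside, world axes, zero at the start; "wrist_torque": the same for the moment, N m; "finger_gap": finger opening in m; "grip_force": force on a finger pad.
Only numpy, scipy, OpenCV 4.12 (cv2) and the standard library are available. Lean on these libraries where they do the work, as an engineer would, in place of code of your own. Each camera call takes 0.05 s, during which the arm holds its last target. There are 200 camera calls.

### The job

Load the four battery test cells (the grey pots whose coloured caps have a black centre with two brass posts) into the black carrier, each standing fully down in the nest of its own cap colour. Keep the cells upright and set them down rather than dropping them. The two plain-capped storage pots that look much the same do not belong: leave them standing where they are.

Things in the scene. Friction and masses are not known exactly. Their poses are not given: they have to be found in the camera images.
- cell_red: Sealed battery test cell, loose: an upright grey round pot with a red cap whose top has a black round centre (34 mm across) carrying two brass posts, each 9 mm thick and 10 mm tall. 47 mm across the body, 48 mm across the cap, 60 mm high to the cap's top, 70 mm over the posts; the cap takes the upper 16 mm; 0.13 to 0.21 kg. Grip it anywhere round the body or cap. Origin: centre of its underside; z is up its axis; the posts lie 9 mm either side of the axis along x.
- cell_green: Sealed battery test cell, loose: an upright grey round pot with a green cap whose top has a black round centre (34 mm across) carrying two brass posts, each 9 mm thick and 10 mm tall. 47 mm across the body, 48 mm across the cap, 60 mm high to the cap's top, 70 mm over the posts; the cap takes the upper 16 mm; 0.13 to 0.21 kg. Grip it anywhere round the body or cap. Origin: centre of its underside; z is up its axis; the posts lie 9 mm either side of the axis along x.
- cell_blue: Sealed battery test cell, loose: an upright grey round pot with a blue cap whose top has a black round centre (34 mm across) carrying two brass posts, each 9 mm thick and 10 mm tall. 47 mm across the body, 48 mm across the cap, 60 mm high to the cap's top, 70 mm over the posts; the cap takes the upper 16 mm; 0.13 to 0.21 kg. Grip it anywhere round the body or cap. Origin: centre of its underside; z is up its axis; the posts lie 9 mm either side of the axis along x.
- cell_yellow: Sealed battery test cell, loose: an upright grey round pot with a yellow cap whose top has a black round centre (34 mm across) carrying two brass posts, each 9 mm thick and 10 mm tall. 47 mm across the body, 48 mm across the cap, 60 mm high to the cap's top, 70 mm over the posts; the cap takes the upper 16 mm; 0.13 to 0.21 kg. Grip it anywhere round the body or cap. Origin: centre of its underside; z is up its axis; the posts lie 9 mm either side of the axis along x.
- nest_red: Red round nest, fixed in the black carrier: an open dish 72 mm across outside, 64 mm inside, 14 mm high, inner floor 3 mm thick. The carrier is a fixed 220 mm square tray (floor 8 mm thick, rim 16 mm high, two low aluminium grips); its four nests stand in a 2 by 2 square, 98 mm between neighbouring centres, colours in any order. Origin: centre of the nest's underside, 8 mm above the bench; z up; a seated cell's underside is 3 mm above this origin.
- nest_green: Green round nest, fixed in the black carrier: an open dish 72 mm across outside, 64 mm inside, 14 mm high, inner floor 3 mm thick. The carrier is a fixed 220 mm square tray (floor 8 mm thick, rim 16 mm high, two low aluminium grips); its four nests stand in a 2 by 2 square, 98 mm between neighbouring centres, colours in any order. Origin: centre of the nest's underside, 8 mm above the bench; z up; a seated cell's underside is 3 mm above this origin.
- nest_blue: Blue round nest, fixed in the black carrier: an open dish 72 mm across outside, 64 mm inside, 14 mm high, inner floor 3 mm thick. The carrier is a fixed 220 mm square tray (floor 8 mm thick, rim 16 mm high, two low aluminium grips); its four nests stand in a 2 by 2 square, 98 mm between neighbouring centres, colours in any order. Origin: centre of the nest's underside, 8 mm above the bench; z up; a seated cell's underside is 3 mm above this origin.
- nest_yellow: Yellow round nest, fixed in the black carrier: an open dish 72 mm across outside, 64 mm inside, 14 mm high, inner floor 3 mm thick. The carrier is a fixed 220 mm square tray (floor 8 mm thick, rim 16 mm high, two low aluminium grips); its four nests stand in a 2 by 2 square, 98 mm between neighbouring centres, colours in any order. Origin: centre of the nest's underside, 8 mm above the bench; z up; a seated cell's underside is 3 mm above this origin.
- pot_red: Look-alike, to be left alone: a loose storage pot, the same grey body and red cap as the cell (47 mm body, 48 mm cap, 60 mm high), but its cap is plain all over: no black centre, no brass posts. Origin: centre of its underside; z is up.
- pot_green: Look-alike, to be left alone: a loose storage pot, the same grey body and green cap as the cell (47 mm body, 48 mm cap, 60 mm high), but its cap is plain all over: no black centre, no brass posts. Origin: centre of its underside; z is up.

How it is judged:
At the end, for the whole second after the job is handed in: Each cell stands in the nest of its cap colour: centre within 12 mm of the nest's, underside less than 8 mm above the nest's (3 mm when seated), upright within 7 degrees, released and at rest; both plain pots upright, still, within 20 mm of where they started (horizontal distance between cell_red and nest_red below 0.012 m and z of cell_red in the frame of nest_red below 0.008 m and angle between each of cell_red, cell_green, cell_blue, cell_yellow, pot_red, pot_green's own z axis and vertical below 0.12 rad and linear speed of each of cell_red, cell_green, cell_blue, cell_yellow, pot_red, pot_green below 0.02 m/s and horizontal distance between cell_green and nest_green below 0.012 m and z of cell_green in the frame of nest_green below 0.008 m and horizontal distance between cell_blue and nest_blue below 0.012 m and z of cell_blue in the frame of nest_blue below 0.008 m and horizontal distance between cell_yellow and nest_yellow below 0.012 m and z of cell_yellow in the frame of nest_yellow below 0.008 m and distance of each of pot_red, pot_green from where it was at the start of the episode below 0.02 m); the robot touches nothing.
It fails at once if a test cell is tipped over (more than 40 degrees from upright) (angle between any of cell_red, cell_green, cell_blue, cell_yellow's own z axis and vertical above 0.7 rad).
It fails at once if a look-alike storage pot is moved more than 20 mm or tipped over (distance of any of pot_red, pot_green from where it was at the start of the episode above 0.02 m or angle between any of pot_red, pot_green's own z axis and vertical above 0.7 rad).
It fails at once if a test cell is dropped into its nest from a height (it meets the nest at over 0.6 m/s) ((horizontal distance between cell_red and nest_red below 0.015 m and z of cell_red in the frame of nest_red below 0.015 m and linear speed of cell_red above 0.6 m/s) or (horizontal distance between cell_green and nest_green below 0.015 m and z of cell_green in the frame of nest_green below 0.015 m and linear speed of cell_green above 0.6 m/s) or (horizontal distance between cell_blue and nest_blue below 0.015 m and z of cell_blue in the frame of nest_blue below 0.015 m and linear speed of cell_blue above 0.6 m/s) or (horizontal distance between cell_yellow and nest_yellow below 0.015 m and z of cell_yellow in the frame of nest_yellow below 0.015 m and linear speed of cell_yellow above 0.6 m/s)).
It also fails if it takes over 109 s, if anything falls off the work surface, if the arm or the gripper's body presses on something with over 40 N, if the wrist force passes 120 N, or if a joint passes its speed limit or range.

## Working session

There is one attempt and no reset: what is moved stays moved. The work goes in short steps, each a Python script; the robot and the scene stay as the last script left them, time stands still between calls to the robot, and variables do not carry over. Pictures are saved under pics/ and viewed, at most 14 in all, crops included, and the job is handed in when it is done.

```bash
mkdir -p pics; python3 - <<'E'
from cell import r
import cv2
for n in("top","side"):
    im=r.get_image(n); cv2.imwrite(f"pics/{n}0.png",cv2.resize(im[:,:,::-1],(800,600),interpolation=cv2.INTER_CUBIC))
    print(n,r.calibration(n))
s=r.observe(); print(s["time_s"],s["tcp_rot"],s["position"],s["finger_gap"])
E
```

```text
top {'vertical_fov': 48.63078050958534, 'cx': 261.08362878096665, 'cy': 188.11700078306785, 'R': array([[ 0.02509353, -0.99965425, -0.0078547 ],
       [-0.99775856, -0.02455683, -0.06224802],
       [ 0.06203361,  0.00939912, -0.9980298 ]]), 't': array([-0.0474119 ,  0.52186833,  1.22238808])}
side {'vertical_fov': 53.10664353317766, 'cx': 247.90467653726736, 'cy': 186.3950272242687, 'R': array([[-0.89122997, -0.45314416, -0.01922245],
       [-0.21258398,  0.45479088, -0.8648545 ],
       [ 0.40064596, -0.76669787, -0.50165446]]), 't': array([0.44906198, 0.17285543, 0.7160889 ])}
0.1 [ 9.78365321e-01  2.06883167e-01 -2.06924551e-04 -7.81180046e-04] [ 0.26290362 -0.59390001  0.2304251 ] 0.08529408768998448
```

View pics/top0.png

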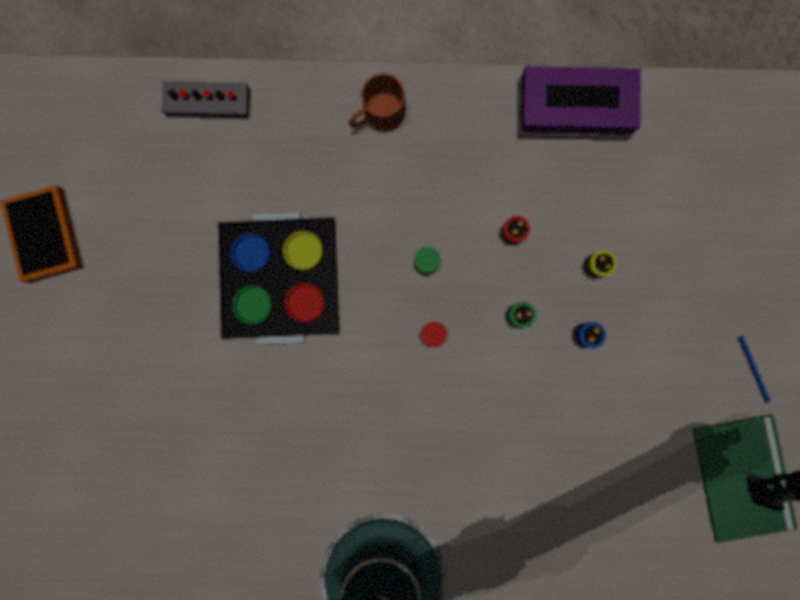

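View pics/side0.png

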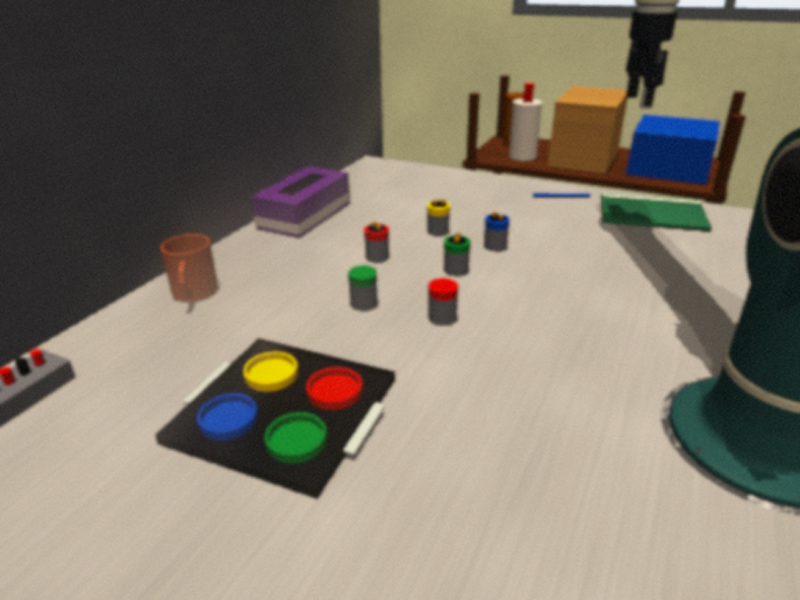

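The top view shows the nests at about (250,252) blue, (302,250) yellow, (252,304) green and (304,302) red. The cells are red (516,230), yellow (602,264), green (521,315) and blue (591,335). The plain pots are green (427,261) and red (433,334). Next I'll locate them with colour blobs.

```bash
cat > h.py <<'E'
from cell import r
import cv2, numpy as np
from scipy.spatial.transform import Rotation as Ro
def px2w(n,u,v,z,im=None):
    c=r.calibration(n); f=192/np.tan(np.radians(c["vertical_fov"]/2))
    d=c["R"].T@np.array([(u-c["cx"])/f,(v-c["cy"])/f,1]); o=-c["R"].T@c["t"]
    return (o+d*(z-o[2])/d[2])[:2]
def w2px(n,X):
    c=r.calibration(n); f=192/np.tan(np.radians(c["vertical_fov"]/2))
    p=c["R"]@np.array(X)+c["t"]; return np.array([c["cx"]+f*p[0]/p[2],c["cy"]+f*p[1]/p[2]])
HUE={"red":(174,6),"yellow":(22,36),"green":(50,80),"blue":(105,125)}
def blobs(im):
    h=cv2.cvtColor(im,cv2.COLOR_RGB2HSV); out=[]
    for k,(a,b) in HUE.items():
        H=h[...,0]; m=((H>=a)&(H<=b)) if a<b else ((H>=a)|(H<=b))
        m=(m&(h[...,1]>130)&(h[...,2]>50)).astype(np.uint8)
        for c in cv2.findContours(m,cv2.RETR_EXTERNAL,cv2.CHAIN_APPROX_NONE)[0]:
            hull=cv2.convexHull(c); A=cv2.contourArea(hull)
            if A<60: continue
            M=cv2.moments(hull); out.append((k,A,M["m10"]/M["m00"],M["m01"]/M["m00"]))
    return out
E
python3 - <<'E'
from h import *
im=r.get_image("top")
for k,A,u,v in blobs(im):
    z=.022 if A>500 else .058
    print(k,round(A),round(u,1),round(v,1),px2w("top",u,v,z).round(4))
print(w2px("top",r.observe()["position"])*1.5625,w2px("side",r.observe()["position"])*1.5625)
E
```

```text
red 196 277.2 213.6 [ 0.4498 -0.0817]
red 498 194.4 193.2 [0.5014 0.1525]
red 206 329.9 146.3 [ 0.6436 -0.2266]
yellow 214 385.4 168.2 [ 0.5852 -0.3835]
yellow 500 193.3 159.7 [0.6008 0.1651]
green 182 489.8 332.3 [ 0.1391 -0.6726]
green 166 464.4 329.7 [ 0.1444 -0.6033]
green 94 460.0 316.6 [ 0.1793 -0.5914]
green 224 476.5 297.3 [ 0.233  -0.6368]
green 152 476.6 282.4 [ 0.2738 -0.6373]
green 170 333.3 201.2 [ 0.4886 -0.2383]
green 450 160.8 194.6 [0.495  0.2472]
green 168 272.8 166.4 [ 0.5826 -0.0663]
blue 102 482.3 235.9 [ 0.4021 -0.6541]
blue 192 378.3 214.0 [ 0.4557 -0.3645]
blue 472 159.8 161.1 [0.5898 0.2539]
[772.79028548 465.90257792] [635.23857943 108.96937253]
```

```bash
python3 - <<'E'
from h import *
T=blobs(r.get_image("top")); S=blobs(r.get_image("side"))
for n,B in(("top",T),("side",S)):
  for k,A,u,v in B:
    z=.020 if A>400 else .058 if n=="top" else .052
    w=px2w(n,u,v,z)
    if w[0]>.42 and w[0]<.7: print(n,k,round(A),round(u,1),round(v,1),w.round(4))
def crop(n,x,y,w,h,name):
    im=r.get_image(n)[y:y+h,x:x+w,::-1]; cv2.imwrite("pics/"+name,cv2.resize(im,None,fx=800/w,fy=800/w,interpolation=cv2.INTER_CUBIC))
crop("side",90,120,250,187,"sidec.png")
im=r.get_image("top")
print("top-edge rows",[(x,int(np.argmax(np.abs(np.diff(cv2.GaussianBlur(im,(9,9),2).sum(2)[20:60,x].astype(float))))+20)) for x in (5,60,120,200,290,450,505)])
E
```

```text
top red 195 277.1 213.6 [ 0.4498 -0.0816]
top red 504 194.4 193.3 [0.5028 0.1589]
top red 206 329.9 146.3 [ 0.6435 -0.2266]
top yellow 215 385.3 168.2 [ 0.5852 -0.3832]
top yellow 500 193.4 159.7 [0.6009 0.1654]
top green 170 333.4 201.2 [ 0.4885 -0.2385]
top green 450 160.8 194.5 [0.4968 0.2567]
top green 166 272.8 166.4 [ 0.5826 -0.0663]
top blue 191 378.2 214.1 [ 0.4555 -0.3642]
top blue 473 159.8 161.1 [0.5943 0.2633]
side red 876 213.5 247.7 [0.4981 0.1643]
side red 226 283.1 184.9 [ 0.4477 -0.08  ]
side red 128 240.7 148.9 [ 0.6392 -0.2221]
side yellow 766 172.8 236.9 [0.5947 0.1711]
side yellow 105 280.2 133.1 [ 0.5815 -0.3801]
side green 1036 188.8 279.3 [0.4918 0.2615]
side green 148 231.5 176.3 [ 0.5823 -0.0651]
side green 104 292.0 156.8 [ 0.4848 -0.2345]
side blue 902 145.1 266.0 [0.5881 0.2681]
side blue 92 317.7 142.6 [ 0.451  -0.3569]
top-edge rows [(5, 33), (60, 36), (120, 51), (200, 37), (290, 41), (450, 42), (505, 44)]
```

View pics/sidec.png

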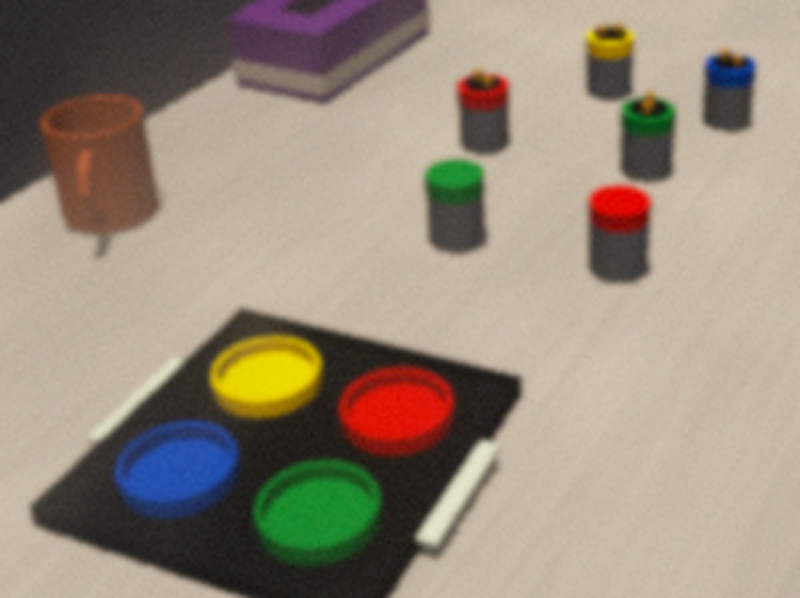

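The two views agree to about 5 mm, and the top view reproduces the 98 mm nest spacing. I'll hover over the red cell and check alignment.

```bash
cat >> h.py <<'E'
CELL=dict(red=(.643,-.226),yellow=(.584,-.382),green=(.4875,-.2375),blue=(.4545,-.362))
NEST=dict(red=(.5015,.1605),yellow=(.5995,.167),green=(.495,.258),blue=(.593,.265))
def quat(x,y):
    a=np.arctan2(y,x)+np.pi/2   # tool y radial
    return [np.cos(a/2),np.sin(a/2),0,0]
def hover(p,z): r.move_ptp([*p,z],quat(*p))
def crop(n,x,y,w,h,name):
    im=r.get_image(n)[y:y+h,x:x+w,::-1]; cv2.imwrite("pics/"+name,cv2.resize(im,None,fx=800/w,fy=800/w,interpolation=cv2.INTER_CUBIC))
E
python3 - <<'E'
from h import *
p=CELL["red"]; hover(p,.22); r.servo_line([*p,.09],v=.12)
s=r.observe(); print(s["time_s"],s["position"],s["qpos"].round(2) if hasattr(s["qpos"],"round") else s["qpos"])
print((w2px("side",s["position"])-[180,90])*800/120,(w2px("side",[*p,0])-[180,90])*800/120, (w2px("side",[*p,.06])-[180,90])*800/120)
crop("side",180,90,120,90,"hov_red.png")
E
```

```text
3.5 [ 0.64369667 -0.2261808   0.09100302] [ 0.48  0.7  -0.28  1.6   0.23  0.88 -0.22]
[397.19006437 304.25374789] [404.48908592 493.86738119] [400.54494433 370.85723019]
```

View pics/hov_red.png

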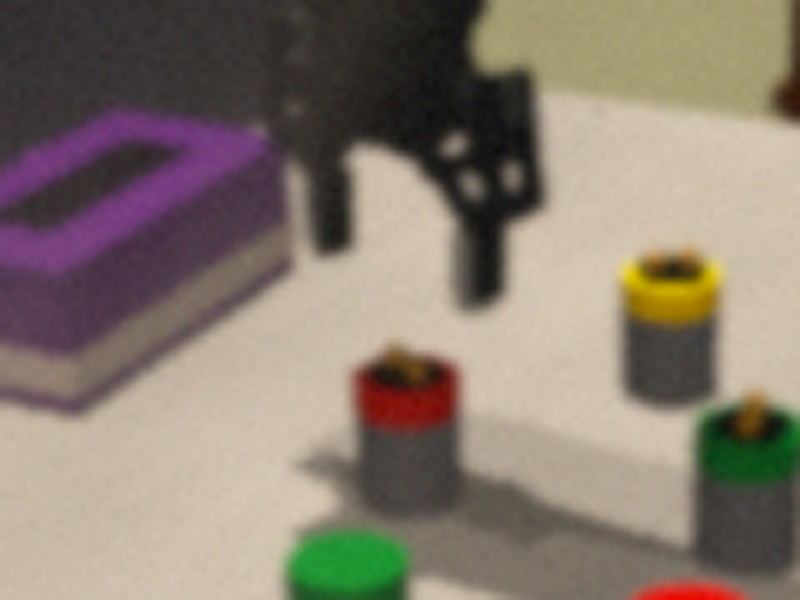

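Tips at (332,248) and (478,302) straddle the red cell at (407,430) as predicted. I'll pick and place it, then check.

```bash
cat >> h.py <<'E'
def pick(k):
    p=CELL[k]
    r.command_gripper(.085); 
    if np.hypot(*(np.array(r.observe()["position"])[:2]-p))>.01: hover(p,.22)
    r.servo_line([*p,.024],v=.12)
    r.command_gripper(.03,effort=45)
    s=r.observe(); print(k,"gap",s["finger_gap"],"F",s["grip_force"],s["time_s"])
    r.servo_line([*p,.20],v=.15)
def place(k):
    p=NEST[k]; hover(p,.20)
    r.servo_line([*p,.06],v=.15); r.servo_line([*p,.0365],v=.04)
    s=r.observe(); print("place",s["position"],s["finger_gap"],s["wrist_force"])
    r.command_gripper(.07); r.servo_line([*p,.18],v=.15)
    print(r.observe()["time_s"])
E
python3 - <<'E'
from h import *
pick("red"); print(r.observe()["finger_gap"]); place("red")
CELLp=CELL["yellow"]; hover(CELLp,.22)
im=r.get_image("top")
crop("top",130,130,100,75,"t_red.png"); crop("side",110,190,160,120,"s_red.png")
for k in("top","side"): print(k,[(w2px(k,[*NEST["red"],z])).round(1) for z in(.011,.071)])
E
```

```text
red gap 0.046488965855704424 F 45.62374709174037 4.9083
0.046828795182791864
place [0.5013348  0.16052599 0.03621396] 0.04683056471730908 [-0.44945103  0.15884291 -1.79490203]
11.0417
top [array([194.4, 193.9]), array([190.8, 192.8])]
side [array([213.4, 249.6]), array([211.4, 225.8])]
```

View pics/t_red.png

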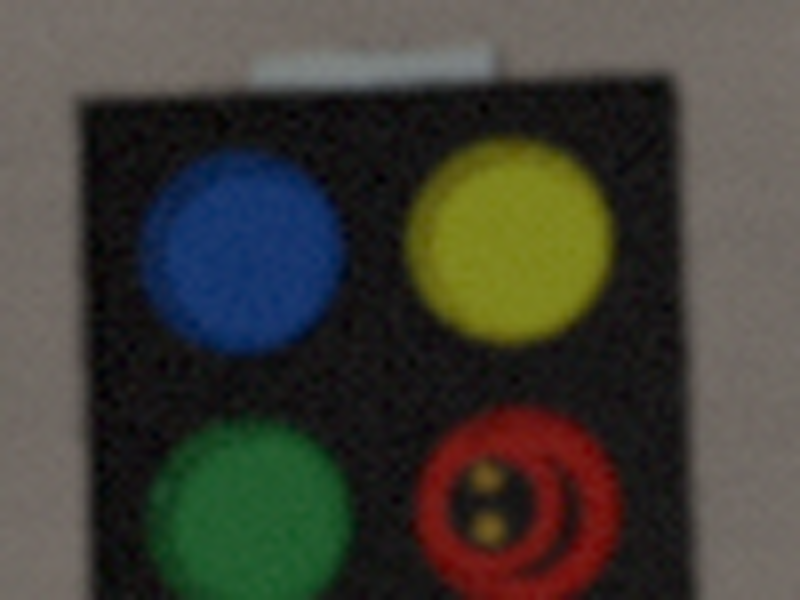

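View pics/s_red.png

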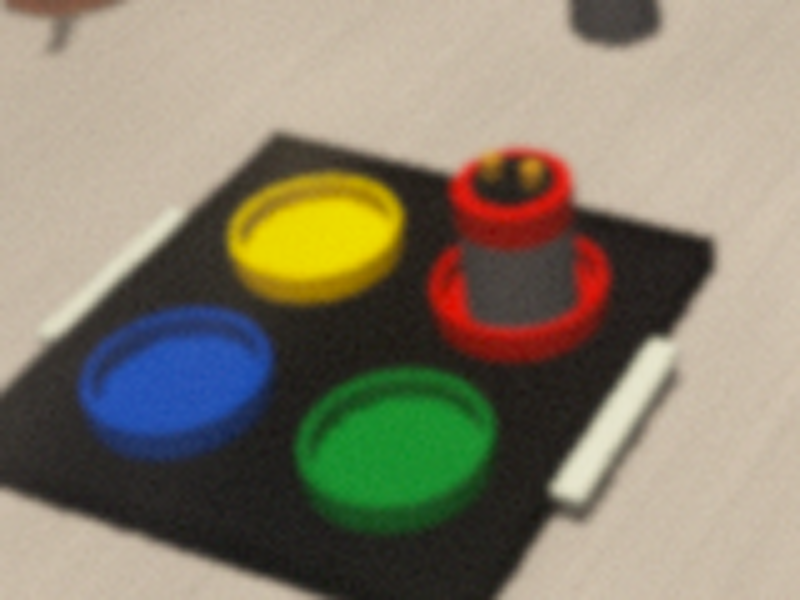

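Red is seated and centred: its posts are at about (191,193) in the top view, as predicted. I'll do the other three the same way.

```bash
python3 - <<'E'
from h import *
for k in("yellow","green","blue"):
    pick(k); g=r.observe()["finger_gap"]; print(g)
    if g<.042: print("LOST"); break
    place(k)
hover((.45,-.3),.3)
crop("top",120,120,240,180,"t_end.png"); crop("side",90,120,250,187,"s_end.png")
for k in NEST: print(k,((w2px("top",[*NEST[k],.075])-[120,120])*800/240).round(), ((w2px("side",[*NEST[k],.011])-[90,120])*3.2).round())
E
```

```text
yellow gap 0.04669246113233337 F 45.75491666793823 15.7
0.04647119983629777
place [0.5995219  0.16713217 0.03638714] 0.04657445525340511 [-0.74857274  0.68129871 -1.72775591]
22.2917
green gap 0.046771046365086145 F 45.525115728378296 26.375
0.047099668215739555
place [0.49497823 0.25817334 0.03645634] 0.04671858368989528 [ 0.05069989 -1.01824985 -1.37280897]
32.7917
blue gap 0.04680600563825039 F 45.801882147789 37.5417
0.0466807471334996
place [0.59297938 0.26515485 0.03636393] 0.04640785196793069 [ 0.21600141  0.31560055 -1.20469894]
44.4417
red [235. 243.] [395. 415.]
yellow [232. 125.] [265. 380.]
green [118. 247.] [316. 516.]
blue [115. 130.] [176. 473.]
```

View pics/t_end.png

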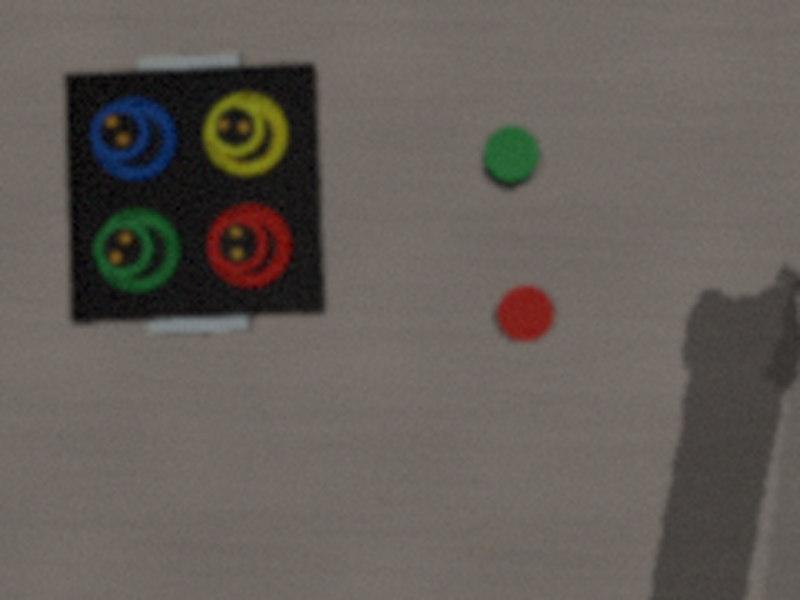

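View pics/s_end.png

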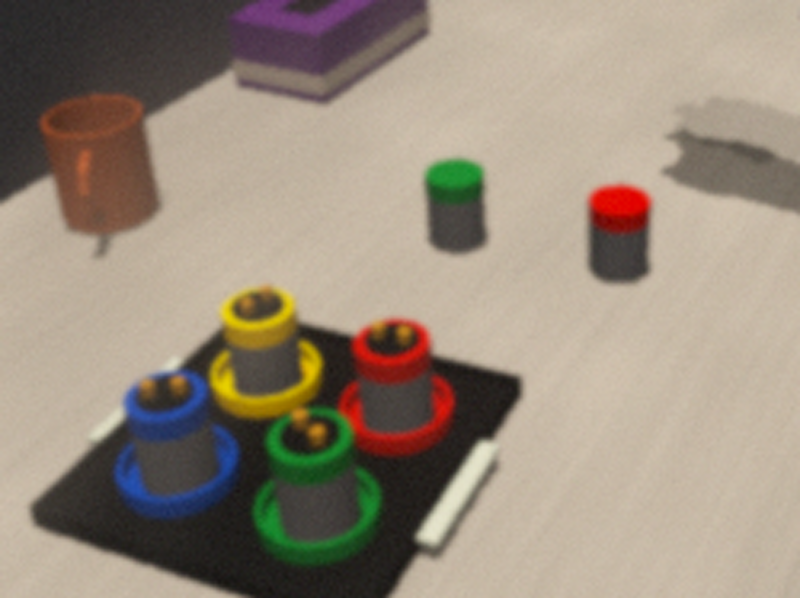

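All four cells stand upright and centred in their nests. The post centres in the crop, (118,131), (235,126), (121,247) and (237,242), are within about 3 crop pixels (2 mm) of target, and the pots have not moved.

```bash
python3 -c "
from cell import r
print(r.hand_in())"
```

```text
the job is handed in; nothing more can be done
None
```

The job is handed in: in the final images, all four cells stand in their matching nests, about 2 mm or less off centre, and both plain pots are where they started; the last cell was released at about 44 s of the 109 s allowed, and hand-in returned no verdict.

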